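Wind the bean hopper's clamp screw home with a fingertip

ROBOT

A 6-joint arm with a two-finger parallel gripper is mounted at the origin on the work surface. World frame = base frame: x ahead of the robot, y to its left, z up, the work surface at z = 0. Lengths are in mm, angles in degrees, forces in N, time in s.
With the tool pointing down it reaches from about 300 to 850 mm from the base axis. Payload 4.2 kg.
Tool frame: the origin (TCP) lies on the mounting face of the last link; the fingertips stand 191 mm ahead of it and the grasp point (between the pads) lies 172 mm ahead of it; z points along the fingers, y is the direction in which the jaws open and shut (so a half turn about z gives the same grasp; the last joint's range is limited). The gripper opens to 91 mm and grips with 3 to 60 N. Pads are 32 mm wide; open, the fingers measure 118 mm over their backs; the gripper's body (76 mm by 178 mm) begins 60 mm behind the grasp point.
Start: joints at [61.937, 18.312, 89.639, -0, 72.044, -1.146], TCP at [260.304, 512.704, 404.776] pointing down, gripper open.
Joint ranges: [-177.97, 177.97], [-48.28, 115.42], [12.27, 149.76], [-77.06, 257.06], [2.81, 150.46], [-146.56, 146.56]. Speed limits (degrees/s): [147.25, 147.25, 180, 180, 180, 180].

INTERFACE

Orientations are given as [roll, pitch, yaw] about the fixed x, y, z axes, in that order (R = Rz(yaw) Ry(pitch) Rx(roll)).
In Python, from workcell import env gives the robot as it stands.
- The arm moves only by the shell command python3 -m handwheel 'ROWS' [FORCE]. ROWS is JSON, a list of rows, each an object with "gripper": the opening in per cent of the stroke, from 0 (shut) to 100 (fully open); "travel": the shift along the tool's x, y, z in m, a list of three; "twist": the turn about the tool's z in rad. In form: [{"gripper": gripper, "travel": [x, y, z], "twist": twist}, ...]. A call has 1 to 5 rows; each row shifts and turns the commanded pose from where the row before left it, along the tool's axes as they then stand; what a row does not reach is not made up. A row lasts 1/12 s, in which the tool goes at most 41.7 mm and 7.16 degrees, less where a joint would pass 70% of its speed; a pose out of reach is approached as far as the arm can. A call with a gripper value outside its range is refused whole. The fingers move at their own pace and stop on an object; FORCE is the grip in N (left out, the last holds). Time passes only in rows, so rows that do not move let the fingers close. It gives the time, the measured TCP pose, the force and the opening at its end, in the units of the state.
- env.state(): the state, without advancing time (a new reading comes with each control period).
- env.grab_frame(name): name is "scene" or "top" or "wrist"; returns a dict with "frame" (480x640x3 uint8, red, green, blue), "intrinsics" (3x3 intrinsics, pixels), "k1" (the pictures are not rectified: a ray, as slopes to the right and down, at radius r is drawn at 1 + k1 r^2 times it, then the intrinsics apply), "extrinsics" (4x4, takes a point from camera to world coordinates). Camera axes: x right, y down, z forward; pixel columns grow to the right and rows downward; lengths in mm; the calibration is good to about 2 mm. A picture is of the moment at which its call begins. There is no depth.
- env.job_done(): hands the job in, once; it reports no verdict.
Trained networks look in the newest picture that a camera, given by its name, has taken for a name from the list of things; names that differ only in an ending like _2 or _b are one class to them, and where a whole thing is asked for, a point or a joint stands for the part that bears it (a point fixed in the world has none). Each returns a list of dicts, best first, with "confidence" (0 to 1); they miss things now and then, are a little off and sometimes report something else, mostly with a low value. They report only what shows in the picture. A call takes as long as a camera call. They do not tell look-alikes from the thing itself.
- env.trace(camera, thing): "pixels" (480x640 bool, what is visible of it) and "uv" ([column, row] in pixels, amid what is visible of it).
- env.pinpoint(camera, thing): "uv" ([column, row] in pixels: a listed point, or the origin of a listed thing).
The state is a dict: "time_s": time; "qpos": joint angles; "qvel": joint speeds; "effort": joint torques, N m; "ee_pos": TCP position; "ee_rot": TCP orientation; "force": force on the tool from outside, world axes, zero at the start; "torque": the same for the moment, N m; "gripper_width": finger opening in mm.
Only numpy, scipy, OpenCV 4.12 (cv2) and the standard library are available. Lean on these libraries where they do the work, as an engineer would, in place of code of your own. Each camera call takes 0.05 s, during which the arm holds its last target. There are 200 camera calls.

TASK

The bean hopper has been put back on its black base, but the red wing screw of its clamp is still loose. Tighten the screw: push its wings round with the fingertips, clockwise seen from above, stroke after stroke, until it stops fully home, without forcing it further. Only push the wings from one side, never take the screw or a wing between the fingers; leave the hopper seated where it is, do not disturb the cups, lid and brush around it, and finish clear of everything.

Things in the scene. Friction and masses are not known exactly. Their poses are not given: they have to be found in the camera images.
- dock: fixed black dosing base, 130 x 212 mm, flat top 45 mm above the table. Origin on the table directly below the wing screw's axis; its z is up, its y points from the screw towards the hopper. In its frame it spans x -65..65 mm, y -53..159 mm. Two white home marks on its top lie on its x axis, one each side of the screw.
- wings: red plastic wing screw head, axis upright. Origin on the axis at the wings' mid-height, 82 mm above the table when fully loose, 73 mm when home; x runs along the wings, z up. Two equal opposite wings with rounded ends reach 36 mm from the axis, 8 mm thick, 22 mm high at the tips (16 mm near the hub). Hub 22 mm diameter, from 14.5 mm below to 14.5 mm above the origin.
- clamp: steel clamp bar under the hub, 26 mm wide, 6 mm thick, sinking with the screw. Origin at its mid-height on the screw axis, 17.5 mm below the wings' origin; in the base's frame it spans y -23.5..38.5 mm, over the hopper's flange.
- wing_screw (a joint): angle (rad) turned clockwise seen from above: 0 fully loose, 9.425 (1.5 turns) the hard stop, fully home. At 0, at home and at each half turn the wings lie along the base's x axis, over the white marks; at value q the wings point at angle -q in the base's frame. It sinks 9 mm in 1.5 turns. It turns easily (0.03 N m, 1 to 1.5 N at a wing) and stays where left.
- hopper_mid (a point): centre (half-way up) of the loose clear round bean hopper, 100 mm diameter, 75 mm high, open on top; grey foot flange 112 mm diameter, 6 mm high. It stands on the base 90 mm along the base's y from the screw axis: its wall is 40 mm from that axis, its rim 120 mm above the table. A finger hardly fits between screw and hopper.
- cup_a: loose white cup with a handle, 72 mm diameter, 58 mm high, bystander; origin under its centre
- cup_b: the second such loose white cup, bystander; origin under its centre
- hopper_lid: loose grey hopper lid, 104 mm diameter, 27 mm high with its knob, lying on the table, bystander; origin under its centre
- brush: loose cleaning brush lying on the table, bystander; its x runs along it, from the handle to the bristles
Mind the look-alikes: they are no part of the job. What is shaped like the part that bears hopper_mid but blue or pink is not meant.

How it is judged:
By the outcome, as a careful person would: the job done as asked, in the order asked, and still so for the second after the job is handed in, with the robot touching nothing.
It also fails if it takes over 58 s, if anything falls off the work surface, if the arm or the gripper's body presses on something with over 40 N, if the wrist force passes 120 N, or if a joint passes its speed limit or range.

## Working session

There is one attempt and no reset: what is moved stays moved. The work goes in short steps, Python scripts to look and compute and a shell command to move; the robot and the scene stay as the last step left them, time stands still between calls to the robot, and variables do not carry over. Pictures are saved under pics/ and viewed, about 8 in all and at most 12, crops included, and the job is handed in when it is done.

```bash
ls; mkdir -p pics; cat > h.py <<'E'
import numpy as np, cv2
from workcell import env
def ray(f,uv):
    K=np.array(f["intrinsics"]);T=np.array(f["extrinsics"])
    d=np.array([(uv[0]-K[0,2])/K[0,0],(uv[1]-K[1,2])/K[1,1]]);s=d.copy()
    for _ in range(30): s=d/(1+f["k1"]*(s@s))
    v=T[:3,:3]@np.array([s[0],s[1],1]);return T[:3,3],v/np.linalg.norm(v)
def atz(f,uv,z):
    o,v=ray(f,uv);return o+v*(z-o[2])/v[2]
def tri(rs):
    A=0;b=0
    for o,v in rs:
        P=np.eye(3)-np.outer(v,v);A=A+P;b=b+P@o
    return np.linalg.solve(A,b)
def proj(f,p):
    K=np.array(f["intrinsics"]);T=np.array(f["extrinsics"])
    c=T[:3,:3].T@(np.array(p)-T[:3,3]);s=c[:2]/c[2];s=s*(1+f["k1"]*(s@s))
    return K[0,0]*s[0]+K[0,2],K[1,1]*s[1]+K[1,2]
def save(f,n): cv2.imwrite("pics/"+n,cv2.cvtColor(f["frame"],cv2.COLOR_RGB2BGR))
E
python3 - <<'E'
from h import *
np.set_printoptions(precision=1,suppress=True)
F={}
for c in("scene","top","wrist"):
    f=F[c]=env.grab_frame(c);save(f,c+"0.png");print(c,np.array(f["extrinsics"])[:3,3],f["k1"])
for t in("dock","wings","clamp","hopper_mid","cup_a","hopper_lid","brush"):
    for c in F:
        for r in env.pinpoint(c,t)[:3]:
            z=dict(dock=0,wings=82,clamp=64,hopper_mid=82).get(t,0)
            print(t,c,np.round(r["uv"]),round(r["confidence"],2),atz(F[c],r["uv"],z))
print(env.state())
E
```

```text
pics
scene [1320.3  537.5  667.7] 0.03485065645266705
top [ 423.3   84.3 1332. ] 0.05932650738530059
wrist [199.3 544.8 383.9] -0.02259470466153293
dock scene [318. 292.] 0.8 [518.2  82.6   0. ]
dock scene [322. 267.] 0.51 [440.   48.3   0. ]
dock top [300. 238.] 0.62 [509.8  95.2   0. ]
wings scene [321. 254.] 0.73 [508.8  84.3  82. ]
wings top [300. 233.] 0.45 [516.4  94.   82. ]
clamp scene [324. 264.] 0.56 [512.1  92.9  64. ]
clamp top [301. 232.] 0.98 [518.6  92.7  64. ]
clamp top [301. 234.] 0.53 [514.4  91.9  64. ]
hopper_mid scene [485. 283.] 0.84 [460.2 378.6  82. ]
hopper_mid scene [444. 237.] 0.78 [344.8 267.   82. ]
hopper_mid scene [369. 260.] 0.57 [487.5 173.4  82. ]
hopper_mid top [174. 298.] 0.96 [385.8 350.4  82. ]
hopper_mid top [260. 255.] 0.85 [471.7 175.3  82. ]
hopper_mid top [226. 352.] 0.72 [275.7 244.7  82. ]
hopper_mid wrist [251. 398.] 0.8 [365.8 392.2  82. ]
cup_a scene [386. 340.] 0.65 [586.  253.1   0. ]
cup_a top [294. 170.] 0.85 [660.1 107.8   0. ]
cup_a top [226. 204.] 0.7 [585.9 256.1   0. ]
hopper_lid scene [242. 295.] 0.56 [597.2 -42.6   0. ]
hopper_lid top [360. 194.] 0.87 [606.9 -38.3   0. ]
hopper_lid top [304. 286.] 0.5 [407.1  86.9   0. ]
brush scene [368. 254.] 0.59 [350.5 110.8   0. ]
brush top [306. 287.] 0.79 [404.   81.9   0. ]
{'time_s': 1.2, 'qpos': array([61.9, 18.3, 89.6,  0. , 72. , -1.1]), 'qvel': array([ 0.1, -0. ,  0. ,  0. ,  0. ,  0. ]), 'effort': array([  0. , -41.2, -23.2,   0.1,   0. ,  -0. ]), 'ee_pos': array([260.3, 512.7, 404.8]), 'ee_rot': array([180. ,  -0. , 153.1]), 'force': array([-0.3,  0.8, -0.2]), 'torque': array([ 0.,  0., -0.]), 'gripper_width': 91.06188890719056}
```

```bash
python3 - <<'E'
import cv2
a=cv2.imread("pics/scene0.png")[180:380,220:520];b=cv2.imread("pics/top0.png")[130:370,150:410]
a=cv2.resize(a,(800,533),interpolation=3);cv2.imwrite("pics/sc.png",a)
b=cv2.resize(b,(650,600),interpolation=3);cv2.imwrite("pics/tc.png",b)
E
```

```text
(no output)
```

View pics/tc.png

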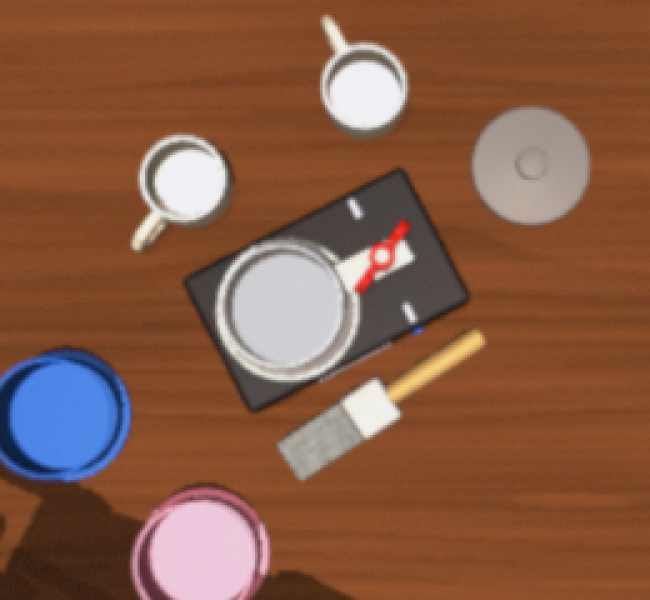

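View pics/sc.png

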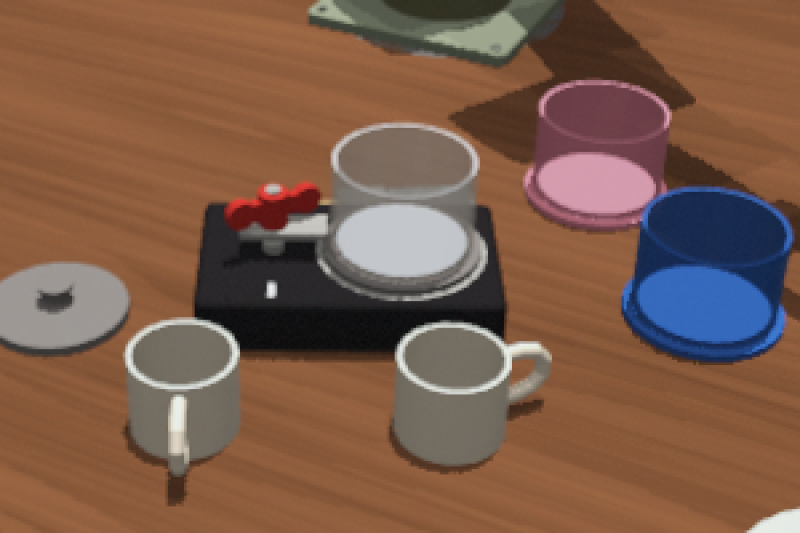

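The top crop shows:
- **Wing screw:** red, about (303,233) in full top pixels. Its wings are turned roughly 65° off the white marks at about (292,213) and (314,255).
- **Hopper:** the clear one on the dock, at about (265,254). The look-alikes are the blue one at (175,297) and the pink one at (231,351), neither of which is part of the job.
- **Bystanders:** cups at about (295,165) and (223,202), lid at (362,195), brush at (300,285).

The red screw is the only candidate. Next I'll measure its axis and angle.

```bash
cat >> h.py <<'E'
def redtips(f):
    h=cv2.cvtColor(f["frame"],cv2.COLOR_RGB2HSV)
    m=(((h[...,0]<6)|(h[...,0]>174))&(h[...,1]>170)&(h[...,2]>100)).astype(np.uint8)
    n,l,s,c=cv2.connectedComponentsWithStats(m)
    i=1+np.argmax(s[1:,4]);v,u=np.nonzero(l==i);p=np.c_[u,v].astype(float)
    (cx,cy),(w,hh),a=cv2.minAreaRect(p.astype(np.float32))
    q=p-p.mean(0);d=np.linalg.svd(q,full_matrices=False)[2][0];t=q@d
    return p.mean(0),p[t>t.max()-2.5].mean(0),p[t<t.min()+2.5].mean(0),len(p)
E
python3 - <<'E'
from h import *
np.set_printoptions(precision=1,suppress=True)
F={c:env.grab_frame(c) for c in("scene","top")}
R={c:redtips(F[c]) for c in F};print(R)
print("centre",tri([ray(F[c],R[c][0]) for c in F]))
for a in(1,2):
  for b in(1,2): print(a,b,tri([ray(F["scene"],R["scene"][a]),ray(F["top"],R["top"][b])]))
for c in F: print(c,[atz(F[c],R[c][i],80) for i in range(3)])
f=F["top"];g=f["frame"].astype(int)
m=((g.min(2)>130)).astype(np.uint8);m[:195]=0;m[270:]=0;m[:,:280]=0;m[:,330:]=0
n,l,s,c=cv2.connectedComponentsWithStats(m)
for i in range(1,n): print("white",s[i],c[i],atz(f,c[i],45))
for c in F:
  for t in("hopper_mid","dock"):
    for r in env.trace(c,t):
        p=r["pixels"]; print(c,t,round(r["confidence"],2),np.array(r["uv"]),p.sum())
        if t=="dock" and c=="top":
            v,u=np.nonzero(p);b=cv2.boxPoints(cv2.minAreaRect(np.c_[u,v].astype(np.float32)));print([atz(F[c],x,45) for x in b])
E
```

```text
{'scene': (array([136.9, 409.5]), array([158. , 416.9]), array([115.4, 402.6]), 563), 'top': (array([322.5,  25.5]), array([338.9,  25.5]), array([306.1,  25.5]), 356)}
centre [950.8  44.3  68.8]
1 1 [942.6  31.3  44.5]
1 2 [949.2  79.3  71.3]
2 1 [953.    8.6  66. ]
2 2 [959.3  59.   95.6]
scene [array([957.5,  53.9,  80. ]), array([954.1,  87.3,  80. ]), array([962. ,  19.8,  80. ])]
top [array([946.5,  44.3,  80. ]), array([946.4,  10.2,  80. ]), array([946.5,  78.3,  80. ])]
white [289 209   6   8  27] [291.6 212.9] [561.4 111.6  45. ]
white [300 226  16  16  87] [308.8 233.3] [517.8  75.4  45. ]
white [280 229  19  41 514] [286.9 248.6] [485.7 122.   45. ]
white [300 229   6   6  30] [302.3 231.8] [521.1  89.1  45. ]
white [311 251   6   8  29] [313.3 254.6] [472.6  66.2  45. ]
scene hopper_mid 0.93 [483.9 285.3] 3355
scene hopper_mid 0.9 [445.7 239.7] 2517
scene hopper_mid 0.69 [369.3 259.7] 3252
scene hopper_mid 0.63 [327.1 262.1] 629
scene dock 0.95 [329.6 287.3] 4119
top hopper_mid 0.72 [175.6 295.1] 2351
top hopper_mid 0.69 [230.1 353.7] 2327
top hopper_mid 0.57 [261.7 253. ] 2254
top dock 0.89 [293.3 242.1] 4056
[array([504.3, 261.3,  45. ]), array([599.6,  69.4,  45. ]), array([479.5,  10.6,  45. ]), array([385.3, 202.4,  45. ])]
```

```bash
sed -i 's/^def redtips(f):/def redtips(f,box):/; s/    n,l,s,c=cv2.connectedComponentsWithStats(m)/    k=np.zeros_like(m);k[box[1]:box[3],box[0]:box[2]]=1;m*=k\n&/; s/t.max()-2.5/t.max()-2/; s/t.min()+2.5/t.min()+2/' h.py
python3 - <<'E'
from h import *
np.set_printoptions(precision=1,suppress=True)
F={c:env.grab_frame(c) for c in("scene","top")}
B=dict(scene=(290,235,345,275),top=(285,212,322,255))
R={c:redtips(F[c],B[c]) for c in F};print(R)
print("centre",tri([ray(F[c],R[c][0]) for c in F]))
for a in(1,2):
  for b in(1,2): print(a,b,tri([ray(F["scene"],R["scene"][a]),ray(F["top"],R["top"][b])]))
for c in F:
  for z in(76,82):
    P=[atz(F[c],R[c][i],z) for i in range(3)];d=(P[1]-P[2]);print(c,z,P[0],np.linalg.norm(d),np.degrees(np.arctan2(d[1],d[0])))
  for q in(66,246,426):
    print(c,q,"axis proj",proj(F[c],[517,89,82-q/60]))
E
```

```text
{'scene': (array([320.6, 253.8]), array([305. , 259.4]), array([337.8, 250.4]), 127), 'top': (array([308.1, 223.6]), array([301. , 227.8]), array([312.1, 219.2]), 55)}
centre [529.9  84.7  94. ]
1 1 [533.6  79.7  81.5]
1 2 [543.6  69.1  84.2]
2 1 [517.9 105.9 101.2]
2 2 [528.8  95.9 105.8]
scene 76 [501.5  78.8  76. ] 69.0263962060595 -34.581386863492845
scene 82 [509.8  83.5  82. ] 68.326486146798 -34.581386863492796
scene 66 axis proj (np.float64(321.3126801337764), np.float64(256.81817802364054))
scene 246 axis proj (np.float64(321.3279150419851), np.float64(258.17879262329245))
scene 426 axis proj (np.float64(321.3431071393223), np.float64(259.5355119150963))
top 76 [535.6  76.9  76. ] 28.958314015773876 127.11157425087218
top 82 [535.   76.9  82. ] 28.81998054539662 127.11157425087228
top 66 axis proj (np.float64(302.33789007345405), np.float64(232.44283946422584))
top 246 axis proj (np.float64(302.3440782217158), np.float64(232.55161733543338))
top 426 axis proj (np.float64(302.3502368704528), np.float64(232.6598774633686))
```

```bash
python3 -m handwheel '[{"gripper":0,"travel":[-0.0304,-0.016,0],"twist":0},{"gripper":0,"travel":[-0.0304,-0.016,0],"twist":0},{"gripper":0,"travel":[-0.0304,-0.016,0],"twist":0},{"gripper":0,"travel":[-0.0304,-0.016,0],"twist":0},{"gripper":0,"travel":[-0.0304,-0.016,0],"twist":0}]' 10
python3 -m handwheel '[{"gripper":0,"travel":[-0.0304,-0.016,0],"twist":0},{"gripper":0,"travel":[-0.0304,-0.016,0],"twist":0},{"gripper":0,"travel":[-0.0304,-0.016,0],"twist":0},{"gripper":0,"travel":[-0.0304,-0.016,0],"twist":0},{"gripper":0,"travel":[-0.0304,-0.016,0],"twist":0}]'
python3 -m handwheel '[{"gripper":0,"travel":[-0.0304,-0.016,0],"twist":0},{"gripper":0,"travel":[-0.0304,-0.016,0],"twist":0},{"gripper":0,"travel":[-0.0304,-0.016,0],"twist":0},{"gripper":0,"travel":[-0.0304,-0.016,0],"twist":0},{"gripper":0,"travel":[-0.0304,-0.016,0],"twist":0}]'
```

```text
time_s: 2.02
ee_pos: [360.2, 371.2, 404.9]
ee_rot: [180.0, 0.0, 153.1]
force: [-0.1, 0.8, 0.1]
gripper_width: 60.7
time_s: 2.43
ee_pos: [459.6, 230.9, 405.0]
ee_rot: [180.0, 0.0, 153.1]
force: [1.0, 0.3, 0.0]
gripper_width: 27.4
time_s: 2.85
ee_pos: [559.0, 90.7, 404.9]
ee_rot: [180.0, 0.0, 153.1]
force: [0.7, 0.9, 1.2]
gripper_width: 0.4
```

```bash
python3 -m handwheel '[{"gripper":0,"travel":[0,0,0.03],"twist":0.08},{"gripper":0,"travel":[0,0,0.03],"twist":0.08}]'
python3 - <<'E'
from h import *
np.set_printoptions(precision=1,suppress=True)
f=env.grab_frame("wrist")
for z in (80,): print(proj(f,[517,89,z]))
for t in("wings","clamp","dock"):
  for r in env.pinpoint("wrist",t)[:2]: print(t,np.array(r["uv"]),r["confidence"],atz(f,r["uv"],81))
print(env.state()["ee_pos"])
g=f["frame"].copy()
for p,c in(([517,89,81],(0,255,0)),([561.4,111.6,45],(0,255,255)),([472.6,66.2,45],(0,255,255))):
    cv2.drawMarker(g,tuple(int(round(x)) for x in proj(f,p)),c,0,12,1)
save(dict(frame=g),"w1.png")
E
```

```text
time_s: 3.02
ee_pos: [559.8, 90.5, 345.6]
ee_rot: [179.8, 0.2, 143.5]
force: [-0.8, -0.2, -0.9]
gripper_width: 0.0
(np.float64(273.2376375189008), np.float64(197.8437415578145))
wings [279.3 191.5] 0.56 [516.1  94.6  81. ]
clamp [282.5 194.2] 0.94 [518.6  95.1  81. ]
dock [287.  180.1] 0.72 [513.4 102.6  81. ]
[558.4  92.4 345. ]
```

View pics/w1.png

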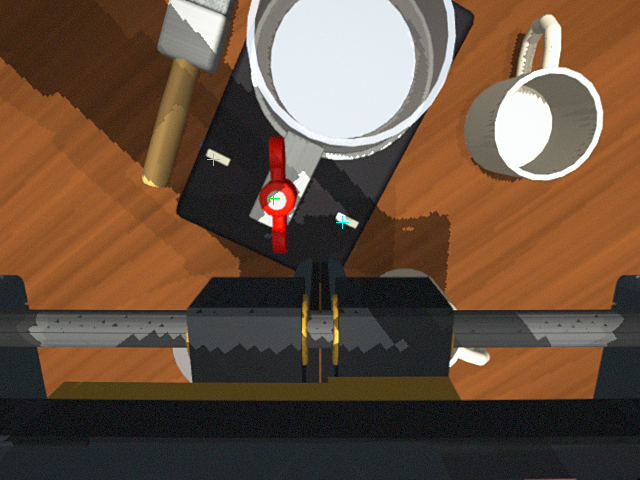

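```bash
python3 - <<'E'
from h import *
np.set_printoptions(precision=1,suppress=True)
f=env.grab_frame("wrist")
a=atz(f,(218,157),45);b=atz(f,(347,220.5),45);d=b-a
print(a,b,(a+b)/2,np.degrees(np.arctan2(d[1],d[0])))
print("hubtop",atz(f,(278,201),95.5))
R=redtips(f,(250,120,310,265));P=[atz(f,x,81) for x in R[:3]];d=P[1]-P[2];print(R,P,np.linalg.norm(d),np.degrees(np.arctan2(d[1],d[0])))
s=env.state();print(s["ee_pos"],s["ee_rot"])
E
```

```text
[470.5  70.6  45. ] [559.4 116.9  45. ] [515.   93.7  45. ] 27.494705046408203
hubtop [516.3  94.2  95.5]
(array([278.6, 199.7]), array([280.7, 256.4]), array([277.3, 143.7]), 1711) [array([516.7,  92.5,  81. ]), array([546.3,  71.4,  81. ]), array([489.6, 112.3,  81. ])] 69.94765942973548 -35.765747760459156
[558.7  92.6 346.1] [179.9   0.1 144. ]
```

```bash
python3 -m handwheel '[{"gripper":0,"travel":[0.002,0.003,0.028],"twist":0},{"gripper":0,"travel":[0,0,0.028],"twist":0},{"gripper":0,"travel":[0,0,0.028],"twist":0},{"gripper":0,"travel":[0,0,0],"twist":0}]'
python3 -m handwheel '[{"gripper":0,"travel":[0,-0.004,0],"twist":0},{"gripper":0,"travel":[0,-0.004,0],"twist":0},{"gripper":0,"travel":[0,0,0],"twist":0}]'
python3 - <<'E'
from h import *
f=env.grab_frame("wrist");save(f,"w2.png");print(redtips(f,(230,100,320,300))); s=env.state();print(s["ee_pos"],s["force"])
E
```

```text
time_s: 3.6
ee_pos: [557.2, 96.3, 258.2]
ee_rot: [-179.8, -0.3, 144.0]
force: [-1.0, -0.4, 0.2]
gripper_width: 0.2
time_s: 3.85
ee_pos: [554.1, 89.1, 263.3]
ee_rot: [179.8, 0.2, 143.9]
force: [-0.5, 0.1, 0.6]
gripper_width: 0.6
(array([269.06212664, 242.50358423]), array([275.6 , 275.45]), array([262.03846154, 215.19230769]), 1674)
[554.13691449  89.2406237  263.13689019] [ 0.51203338  0.59192173 -0.05751911]
```

View pics/w2.png

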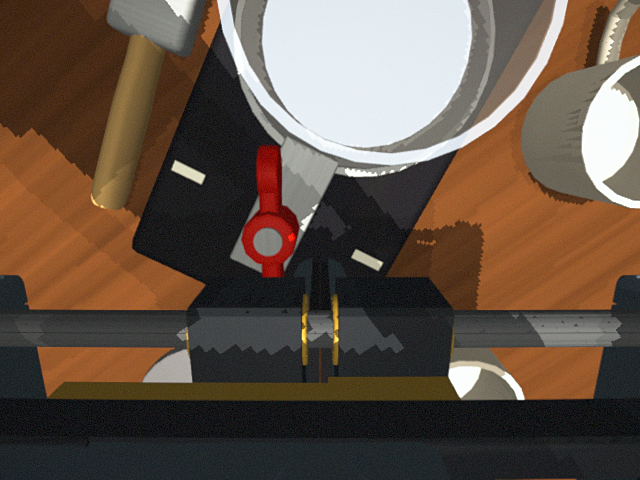

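The close view puts the closed fingertips at about (320,265), to the right of (trailing) the near wing. They are still roughly 20 px clear, and the wing hasn't moved.

```bash
cat >> h.py <<'E'
def wang(z=80,box=(200,80,330,330)):
    f=env.grab_frame("wrist");h=cv2.cvtColor(f["frame"],cv2.COLOR_RGB2HSV)
    m=(((h[...,0]<6)|(h[...,0]>174))&(h[...,1]>170)&(h[...,2]>60)).astype(np.uint8)
    n,l,s,c=cv2.connectedComponentsWithStats(m);i=1+np.argmax(s[1:,4])
    return f,(l==i)
E
python3 -m handwheel '[{"gripper":0,"travel":[0,-0.003,0],"twist":0},{"gripper":0,"travel":[0,-0.002,0],"twist":0},{"gripper":0,"travel":[0,-0.002,0],"twist":0},{"gripper":0,"travel":[0,0,0],"twist":0}]'
python3 - <<'E'
from h import *
f,m=wang();save(f,"w3.png");v,u=np.nonzero(m)
for r in range(v.min(),v.max(),12): print(r,u[v==r].min(),u[v==r].max())
s=env.state();print(s["ee_pos"],s["force"],s["torque"])
E
```

```text
time_s: 4.23
ee_pos: [549.9, 83.6, 261.5]
ee_rot: [179.9, 0.1, 143.9]
force: [0.9, 1.0, 0.6]
gripper_width: 0.7
146 285 290
158 282 302
170 280 302
182 280 301
194 281 300
206 280 299
218 269 311
230 262 314
242 260 313
254 263 310
266 277 296
[549.87868439  83.7206688  261.32904006] [2.03165837 0.36792213 1.33888873] [ 0.06977236 -0.16177763  0.01718536]
```

```bash
python3 -m handwheel '[{"gripper":0,"travel":[0,-0.0015,0],"twist":0},{"gripper":0,"travel":[-0.0012,-0.004,0],"twist":0.12},{"gripper":0,"travel":[-0.0012,-0.004,0],"twist":0.12},{"gripper":0,"travel":[-0.0012,-0.004,0],"twist":0.12},{"gripper":0,"travel":[-0.0012,-0.004,0],"twist":0.12}]'
cat >> h.py <<'E'
def rep(name=None):
    np.set_printoptions(precision=1,suppress=True)
    f,m=wang();s=env.state();p=np.array(s["ee_pos"]);v,u=np.nonzero(m)
    A=np.c_[u,v].astype(float);c=A.mean(0);d=np.linalg.svd(A-c,full_matrices=False)[2][0]
    a,b=atz(f,c-30*d,80),atz(f,c+30*d,80);w=b-a
    th=(np.degrees(np.arctan2(w[1],w[0]))-27.4)%180
    print("red",m.sum(),c,"wing base angle mod180",th,"yaw-180-27.4",s["ee_rot"][2]-207.4,"ee",p,s["force"],np.array(s["qpos"])[5])
    if name: save(f,name)
E
python3 -c "
from h import *
rep('w4.png')"
```

```text
time_s: 4.7
ee_pos: [540.9, 68.2, 260.8]
ee_rot: [179.9, 0.0, 116.1]
force: [2.5, 0.7, -0.5]
gripper_width: 0.5
red 3330 [297.2 216.9] wing base angle mod180 75.00377327739568 yaw-180-27.4 -91.55748041570803 ee [540.3  67.8 260.6] [1.8 1.4 0.5] -19.914029580683508
```

View pics/w4.png

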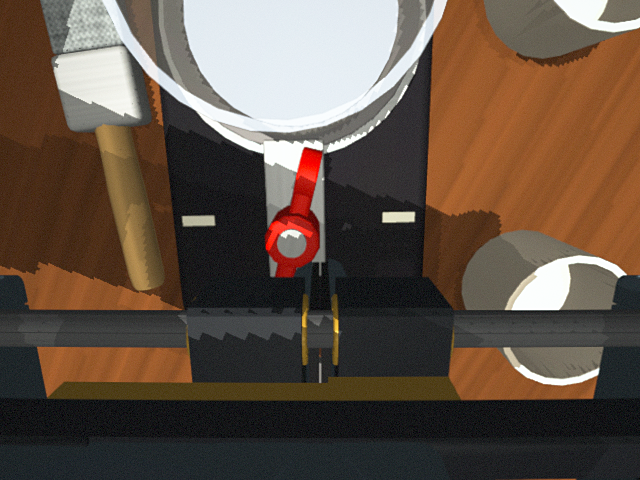

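The view shows the marks at (198,220) and (398,217), with the wing leading the tool by about 13° (wing at −105° in the base frame). The finger is on one side of the wing only. I'll turn the tool to match the wing and continue.

```bash
python3 -m handwheel '[{"gripper":0,"travel":[0,-0.002,0],"twist":0.12},{"gripper":0,"travel":[0,-0.002,0],"twist":0.12},{"gripper":0,"travel":[-0.0015,-0.0036,0],"twist":0.12},{"gripper":0,"travel":[-0.0015,-0.0036,0],"twist":0.12},{"gripper":0,"travel":[-0.0015,-0.0036,0],"twist":0.12}]'
python3 -c "
from h import *
rep('w5.png')"
```

```text
time_s: 5.17
ee_pos: [526.9, 60.9, 260.6]
ee_rot: [179.9, 0.0, 81.9]
force: [2.8, 1.3, -0.8]
gripper_width: 0.2
red 3396 [287.6 218. ] wing base angle mod180 50.812253567995725 yaw-180-27.4 -125.77425396305051 ee [526.2  60.8 260.6] [ 1.5  0.1 -0.3] 13.736348340380585
```

```bash
python3 -m handwheel '[{"gripper":0,"travel":[-0.0015,-0.0036,0],"twist":0.12},{"gripper":0,"travel":[-0.0015,-0.0036,0],"twist":0.12},{"gripper":0,"travel":[-0.0015,-0.0036,0],"twist":0.12},{"gripper":0,"travel":[-0.0015,-0.0036,0],"twist":0.12}]'
python3 -m handwheel '[{"gripper":0,"travel":[-0.0015,-0.0036,0],"twist":0.12},{"gripper":0,"travel":[-0.0015,-0.0036,0],"twist":0.12},{"gripper":0,"travel":[-0.0015,-0.0036,0],"twist":0.12}]'
python3 -c "
from h import *
rep('w6.png')"
```

```text
time_s: 5.55
ee_pos: [511.5, 59.8, 260.7]
ee_rot: [179.9, -0.0, 54.5]
force: [2.7, -0.5, -1.3]
gripper_width: 0.5
time_s: 5.8
ee_pos: [500.4, 63.7, 260.7]
ee_rot: [179.9, -0.0, 33.9]
force: [2.7, -1.5, -0.3]
gripper_width: 0.5
red 3462 [287.9 216. ] wing base angle mod180 3.1357641795935933 yaw-180-27.4 -173.76967127283285 ee [499.8  63.9 260.7] [ 1.3 -1.2 -0. ] 62.37689690496361
```

Wing at −177° (first half turn done) and the axis estimate is consistent. I'll back off, lift, swing back round the free side and come down behind the other wing.

```bash
python3 -m handwheel '[{"gripper":0,"travel":[0,0.0055,0],"twist":0},{"gripper":0,"travel":[0,0,-0.03],"twist":0},{"gripper":0,"travel":[0.0026,0.00345,0],"twist":-0.12},{"gripper":0,"travel":[0.0026,0.00345,0],"twist":-0.12},{"gripper":0,"travel":[0.0026,0.00345,0],"twist":-0.12}]'
python3 -m handwheel '[{"gripper":0,"travel":[0.0026,0.00345,0],"twist":-0.12},{"gripper":0,"travel":[0.0026,0.00345,0],"twist":-0.12},{"gripper":0,"travel":[0.0026,0.00345,0],"twist":-0.12},{"gripper":0,"travel":[0.0026,0.00345,0],"twist":-0.12},{"gripper":0,"travel":[0.0026,0.00345,0],"twist":-0.12}]'
python3 -m handwheel '[{"gripper":0,"travel":[0.0026,0.00345,0],"twist":-0.12},{"gripper":0,"travel":[0.0026,0.00345,0],"twist":-0.12},{"gripper":0,"travel":[0.0026,0.00345,0],"twist":-0.12},{"gripper":0,"travel":[0.0026,0.00345,0],"twist":-0.12},{"gripper":0,"travel":[0.0026,0.00345,0],"twist":-0.12}]'
python3 -m handwheel '[{"gripper":0,"travel":[0.0026,0.00345,0],"twist":-0.12},{"gripper":0,"travel":[0.0026,0.00345,0],"twist":-0.12},{"gripper":0,"travel":[0.0026,0.00345,0],"twist":-0.12},{"gripper":0,"travel":[0.0026,0.00345,0],"twist":-0.12},{"gripper":0,"travel":[0.0026,0.00345,0],"twist":-0.12}]'
python3 -m handwheel '[{"gripper":0,"travel":[0.0026,0.00345,0],"twist":-0.12},{"gripper":0,"travel":[0.0026,0.00345,0],"twist":-0.12},{"gripper":0,"travel":[0.0026,0.00345,0],"twist":-0.12},{"gripper":0,"travel":[0.0026,0.00345,0],"twist":-0.12},{"gripper":0,"travel":[0.0026,0.00345,0],"twist":-0.12}]'
python3 -m handwheel '[{"gripper":0,"travel":[0.0026,0.00345,0],"twist":-0.12},{"gripper":0,"travel":[0.0026,0.00345,0],"twist":-0.12},{"gripper":0,"travel":[0.0026,0.00345,0],"twist":-0.12},{"gripper":0,"travel":[0,0,0],"twist":0}]'
python3 -c "
from h import *
rep('w7.png')"
```

```text
time_s: 6.27
ee_pos: [516.1, 56.1, 291.0]
ee_rot: [-180.0, 0.0, 55.2]
force: [-0.4, 0.7, -0.7]
gripper_width: 0.6
time_s: 6.68
ee_pos: [536.6, 61.8, 290.4]
ee_rot: [-179.9, 0.0, 89.6]
force: [0.6, 0.1, 0.7]
gripper_width: 0.5
time_s: 7.1
ee_pos: [550.4, 78.1, 290.3]
ee_rot: [-179.9, -0.0, 124.0]
force: [-0.1, 0.3, 0.2]
gripper_width: 0.3
time_s: 7.52
ee_pos: [552.5, 99.4, 290.3]
ee_rot: [-179.9, -0.1, 158.3]
force: [-0.3, -0.8, -0.3]
gripper_width: 0.5
time_s: 7.93
ee_pos: [542.2, 118.1, 290.3]
ee_rot: [-180.0, -0.1, -167.3]
force: [-0.6, 0.0, -0.3]
gripper_width: 0.5
time_s: 8.27
ee_pos: [531.1, 125.4, 290.4]
ee_rot: [179.9, -0.1, -146.9]
force: [-0.2, -0.2, -0.7]
gripper_width: 0.2
red 2878 [275.9 213.2] wing base angle mod180 0.8763366966288508 yaw-180-27.4 -354.6289628369964 ee [531.4 125.3 290.5] [0.5 0.7 0.2] -110.70589549457921
```

View pics/w7.png

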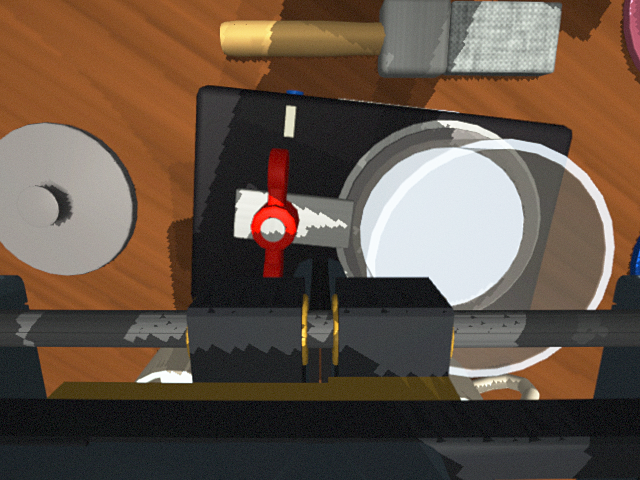

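The finger hovers behind the wing at (275,265), clear of the hopper wall. I'll descend and make the second half-turn stroke.

```bash
python3 -m handwheel '[{"gripper":0,"travel":[0,0,0.0165],"twist":0},{"gripper":0,"travel":[0,0,0.0165],"twist":0},{"gripper":0,"travel":[0,0,0],"twist":0},{"gripper":0,"travel":[0,-0.003,0],"twist":0},{"gripper":0,"travel":[0,-0.0025,0],"twist":0}]'
python3 -m handwheel '[{"gripper":0,"travel":[-0.0015,-0.0036,0],"twist":0.12},{"gripper":0,"travel":[-0.0015,-0.0036,0],"twist":0.12},{"gripper":0,"travel":[-0.0015,-0.0036,0],"twist":0.12},{"gripper":0,"travel":[-0.0015,-0.0036,0],"twist":0.12},{"gripper":0,"travel":[-0.0015,-0.0036,0],"twist":0.12}]'
python3 -c "
from h import *
rep('w8.png')"
python3 -m handwheel '[{"gripper":0,"travel":[-0.0015,-0.0036,0],"twist":0.12},{"gripper":0,"travel":[-0.0015,-0.0036,0],"twist":0.12},{"gripper":0,"travel":[-0.0015,-0.0036,0],"twist":0.12},{"gripper":0,"travel":[-0.0015,-0.0036,0],"twist":0.12},{"gripper":0,"travel":[-0.0015,-0.0036,0],"twist":0.12}]'
python3 -c "
from h import *
rep('w9.png')"
```

```text
time_s: 8.73
ee_pos: [534.9, 120.6, 258.1]
ee_rot: [180.0, -0.0, -147.3]
force: [0.2, 0.4, 0.5]
gripper_width: 0.7
time_s: 9.15
ee_pos: [547.7, 106.3, 258.5]
ee_rot: [180.0, 0.0, 177.9]
force: [0.3, 0.6, -1.5]
gripper_width: 0.5
red 3604 [278.3 215.9] wing base angle mod180 153.8294569141552 yaw-180-27.4 -29.697217249038516 ee [547.9 105.8 258.5] [-0.3 -0.1 -0.5] -77.96501497193606
time_s: 9.62
ee_pos: [550.2, 87.2, 258.6]
ee_rot: [179.9, 0.1, 143.7]
force: [0.0, 0.9, -1.5]
gripper_width: 0.3
red 3507 [278.5 216.9] wing base angle mod180 119.88455111294337 yaw-180-27.4 -63.921500034566975 ee [550.1  86.7 258.5] [ 0.7  0.3 -1.3] -45.696511369223565
```

```bash
python3 -m handwheel '[{"gripper":0,"travel":[-0.0015,-0.0036,0],"twist":0.12},{"gripper":0,"travel":[-0.0015,-0.0036,0],"twist":0.12},{"gripper":0,"travel":[-0.0015,-0.0036,0],"twist":0.12},{"gripper":0,"travel":[-0.0015,-0.0036,0],"twist":0.12},{"gripper":0,"travel":[-0.0015,-0.0036,0],"twist":0.12}]'
python3 -m handwheel '[{"gripper":0,"travel":[-0.0015,-0.0036,0],"twist":0.12},{"gripper":0,"travel":[-0.0015,-0.0036,0],"twist":0.12},{"gripper":0,"travel":[-0.0015,-0.0036,0],"twist":0.12},{"gripper":0,"travel":[-0.0015,-0.0036,0],"twist":0.12},{"gripper":0,"travel":[-0.0015,-0.0036,0],"twist":0.12}]'
python3 -c "
from h import *
rep('w10.png')"
python3 -m handwheel '[{"gripper":0,"travel":[-0.0015,-0.0036,0],"twist":0.12},{"gripper":0,"travel":[-0.0015,-0.0036,0],"twist":0.12},{"gripper":0,"travel":[-0.0015,-0.0036,0],"twist":0.12},{"gripper":0,"travel":[-0.0015,-0.0036,0],"twist":0.12},{"gripper":0,"travel":[-0.0015,-0.0036,0],"twist":0.12}]'
python3 -m handwheel '[{"gripper":0,"travel":[-0.0015,-0.0036,0],"twist":0.12},{"gripper":0,"travel":[0,0,0],"twist":0}]'
python3 -c "
from h import *
rep('w11.png')"
```

```text
time_s: 10.08
ee_pos: [541.4, 70.1, 258.5]
ee_rot: [179.9, 0.0, 109.5]
force: [1.0, -0.7, 0.3]
gripper_width: 0.2
time_s: 10.5
ee_pos: [524.3, 60.8, 258.4]
ee_rot: [179.9, -0.0, 75.1]
force: [1.4, -1.1, -0.6]
gripper_width: 0.3
red 3367 [284.5 219.3] wing base angle mod180 46.87001093836116 yaw-180-27.4 -132.54858450941504 ee [523.6  60.8 258.3] [ 1.1 -0.2 -0.4] 20.540611612637807
time_s: 10.97
ee_pos: [505.3, 62.9, 258.2]
ee_rot: [179.9, -0.1, 40.8]
force: [2.5, -1.1, -2.0]
gripper_width: 0.1
time_s: 11.13
ee_pos: [501.4, 64.8, 258.3]
ee_rot: [179.9, -0.0, 34.1]
force: [1.1, -1.9, -0.4]
gripper_width: 0.1
red 3309 [290.5 218.7] wing base angle mod180 0.8911267450306752 yaw-180-27.4 -173.08763245180307 ee [501.6  64.8 258.2] [-0.  -1.3  0.2] 61.77931064174221
```

```bash
python3 -m handwheel '[{"gripper":0,"travel":[-0.0015,0.0055,0],"twist":0},{"gripper":0,"travel":[0,0,-0.03],"twist":0},{"gripper":0,"travel":[0.0026,0.00345,0],"twist":-0.12},{"gripper":0,"travel":[0.0026,0.00345,0],"twist":-0.12},{"gripper":0,"travel":[0.0026,0.00345,0],"twist":-0.12}]'
python3 -m handwheel '[{"gripper":0,"travel":[0.0026,0.00345,0],"twist":-0.12},{"gripper":0,"travel":[0.0026,0.00345,0],"twist":-0.12},{"gripper":0,"travel":[0.0026,0.00345,0],"twist":-0.12},{"gripper":0,"travel":[0.0026,0.00345,0],"twist":-0.12},{"gripper":0,"travel":[0.0026,0.00345,0],"twist":-0.12}]'
python3 -m handwheel '[{"gripper":0,"travel":[0.0026,0.00345,0],"twist":-0.12},{"gripper":0,"travel":[0.0026,0.00345,0],"twist":-0.12},{"gripper":0,"travel":[0.0026,0.00345,0],"twist":-0.12},{"gripper":0,"travel":[0.0026,0.00345,0],"twist":-0.12},{"gripper":0,"travel":[0.0026,0.00345,0],"twist":-0.12}]'
python3 -m handwheel '[{"gripper":0,"travel":[0.0026,0.00345,0],"twist":-0.12},{"gripper":0,"travel":[0.0026,0.00345,0],"twist":-0.12},{"gripper":0,"travel":[0.0026,0.00345,0],"twist":-0.12},{"gripper":0,"travel":[0.0026,0.00345,0],"twist":-0.12},{"gripper":0,"travel":[0.0026,0.00345,0],"twist":-0.12}]'
python3 -m handwheel '[{"gripper":0,"travel":[0.0026,0.00345,0],"twist":-0.12},{"gripper":0,"travel":[0.0026,0.00345,0],"twist":-0.12},{"gripper":0,"travel":[0.0026,0.00345,0],"twist":-0.12},{"gripper":0,"travel":[0.0026,0.00345,0],"twist":-0.12},{"gripper":0,"travel":[0.0026,0.00345,0],"twist":-0.12}]'
python3 -m handwheel '[{"gripper":0,"travel":[0.0026,0.00345,0],"twist":-0.12},{"gripper":0,"travel":[0.0026,0.00345,0],"twist":-0.12},{"gripper":0,"travel":[0.0026,0.00345,0],"twist":-0.12},{"gripper":0,"travel":[0,0,0],"twist":0}]'
python3 -c "
from h import *
rep('w12.png')"
```

```text
time_s: 11.6
ee_pos: [516.1, 56.4, 288.4]
ee_rot: [180.0, -0.0, 55.1]
force: [-0.6, 0.1, 0.0]
gripper_width: 0.6
time_s: 12.02
ee_pos: [536.7, 62.1, 287.7]
ee_rot: [-180.0, -0.0, 89.5]
force: [0.7, 0.9, 0.6]
gripper_width: 0.6
time_s: 12.43
ee_pos: [550.4, 78.5, 287.7]
ee_rot: [-180.0, -0.0, 123.9]
force: [0.1, 0.9, 0.0]
gripper_width: 0.8
time_s: 12.85
ee_pos: [552.5, 99.7, 287.7]
ee_rot: [-180.0, -0.0, 158.3]
force: [0.5, -0.2, -0.5]
gripper_width: 0.3
time_s: 13.27
ee_pos: [542.3, 118.5, 287.7]
ee_rot: [180.0, -0.0, -167.4]
force: [0.2, -0.6, 0.1]
gripper_width: 0.4
time_s: 13.6
ee_pos: [531.1, 125.8, 287.7]
ee_rot: [179.9, -0.1, -147.0]
force: [0.1, 0.6, 0.4]
gripper_width: 0.5
red 2883 [275.2 212.8] wing base angle mod180 0.820707802335022 yaw-180-27.4 -354.6854815552176 ee [531.4 125.7 287.8] [ 0.5  0.3 -0.1] -110.6333102879057
```

Same place as before the second stroke. I'll make the third stroke, checking the force and wing angle.

```bash
python3 -m handwheel '[{"gripper":0,"travel":[0,0,0.016],"twist":0},{"gripper":0,"travel":[0,0,0.016],"twist":0},{"gripper":0,"travel":[0,0,0],"twist":0},{"gripper":0,"travel":[0,-0.003,0],"twist":0},{"gripper":0,"travel":[0,-0.0025,0],"twist":0}]'
python3 -m handwheel '[{"gripper":0,"travel":[-0.0015,-0.0036,0],"twist":0.12},{"gripper":0,"travel":[-0.0015,-0.0036,0],"twist":0.12},{"gripper":0,"travel":[-0.0015,-0.0036,0],"twist":0.12},{"gripper":0,"travel":[-0.0015,-0.0036,0],"twist":0.12},{"gripper":0,"travel":[-0.0015,-0.0036,0],"twist":0.12}]'
python3 -m handwheel '[{"gripper":0,"travel":[-0.0015,-0.0036,0],"twist":0.12},{"gripper":0,"travel":[-0.0015,-0.0036,0],"twist":0.12},{"gripper":0,"travel":[-0.0015,-0.0036,0],"twist":0.12},{"gripper":0,"travel":[-0.0015,-0.0036,0],"twist":0.12},{"gripper":0,"travel":[-0.0015,-0.0036,0],"twist":0.12}]'
python3 -c "
from h import *
rep('w13.png')"
python3 -m handwheel '[{"gripper":0,"travel":[-0.0015,-0.0036,0],"twist":0.12},{"gripper":0,"travel":[-0.0015,-0.0036,0],"twist":0.12},{"gripper":0,"travel":[-0.0015,-0.0036,0],"twist":0.12},{"gripper":0,"travel":[-0.0015,-0.0036,0],"twist":0.12},{"gripper":0,"travel":[-0.0015,-0.0036,0],"twist":0.12}]'
python3 -m handwheel '[{"gripper":0,"travel":[-0.0015,-0.0036,0],"twist":0.12},{"gripper":0,"travel":[-0.0015,-0.0036,0],"twist":0.12},{"gripper":0,"travel":[-0.0015,-0.0036,0],"twist":0.12},{"gripper":0,"travel":[-0.0015,-0.0036,0],"twist":0.12},{"gripper":0,"travel":[-0.0015,-0.0036,0],"twist":0.12}]'
python3 -c "
from h import *
rep('w14.png')"
```

```text
time_s: 14.07
ee_pos: [535.1, 120.9, 256.4]
ee_rot: [-180.0, 0.1, -147.3]
force: [-0.6, 0.2, 1.0]
gripper_width: 0.6
time_s: 14.48
ee_pos: [548.1, 106.6, 256.9]
ee_rot: [179.9, 0.1, 177.9]
force: [0.1, 1.3, -0.2]
gripper_width: 0.4
time_s: 14.9
ee_pos: [550.8, 87.4, 257.1]
ee_rot: [179.8, 0.2, 143.5]
force: [0.9, 1.3, -0.6]
gripper_width: 0.7
red 3538 [276.2 215.7] wing base angle mod180 121.25076748992824 yaw-180-27.4 -64.08189891754199 ee [550.6  86.9 257.1] [1.8 0.1 0.3] -45.528704814902845
time_s: 15.37
ee_pos: [541.8, 70.2, 257.0]
ee_rot: [179.8, 0.1, 109.3]
force: [2.0, -1.0, -0.2]
gripper_width: 0.5
time_s: 15.78
ee_pos: [524.6, 61.0, 256.9]
ee_rot: [179.8, -0.0, 75.0]
force: [1.3, -1.8, -1.6]
gripper_width: 0.6
red 3334 [282.8 219.5] wing base angle mod180 48.27557602326979 yaw-180-27.4 -132.672077000787 ee [523.9  60.9 256.7] [-0.1 -0.2  0.5] 20.680625773705536
```

```bash
python3 -m handwheel '[{"gripper":0,"travel":[-0.0015,-0.0036,0],"twist":0.12},{"gripper":0,"travel":[-0.0015,-0.0036,0],"twist":0.12},{"gripper":0,"travel":[-0.0015,-0.0036,0],"twist":0.12},{"gripper":0,"travel":[-0.0015,-0.0036,0],"twist":0.12},{"gripper":0,"travel":[-0.0015,-0.0036,0],"twist":0.12}]'
python3 -m handwheel '[{"gripper":0,"travel":[-0.0005,-0.0012,0],"twist":0.04},{"gripper":0,"travel":[-0.0005,-0.0012,0],"twist":0.04},{"gripper":0,"travel":[0,0,0],"twist":0}]'
python3 -c "
from h import *
rep('w15.png')"
```

```text
time_s: 16.25
ee_pos: [505.4, 63.0, 256.5]
ee_rot: [179.9, -0.1, 40.7]
force: [1.5, -2.5, -1.2]
gripper_width: 0.9
time_s: 16.5
ee_pos: [503.0, 64.3, 256.4]
ee_rot: [179.9, -0.1, 36.4]
force: [1.7, -2.9, -0.8]
gripper_width: 0.7
red 3285 [289.1 218.9] wing base angle mod180 4.997525177150607 yaw-180-27.4 -170.96198484303406 ee [503.   64.3 256.4] [ 0.4 -2.3  0.9] 59.60210342110738
```

```bash
for i in 1; do python3 -m handwheel '[{"gripper":0,"travel":[-0.0004,-0.001,0],"twist":0.03},{"gripper":0,"travel":[0,0,0],"twist":0},{"gripper":0,"travel":[0,0,0],"twist":0}]'; done
python3 -c "
from h import *
rep()"
python3 -m handwheel '[{"gripper":0,"travel":[-0.0004,-0.001,0],"twist":0.03},{"gripper":0,"travel":[0,0,0],"twist":0},{"gripper":0,"travel":[0,0,0],"twist":0}]'
python3 -c "
from h import *
rep('w16.png')"
```

```text
time_s: 16.8
ee_pos: [501.9, 65.0, 256.2]
ee_rot: [180.0, -0.0, 34.6]
force: [0.5, -3.1, 0.9]
gripper_width: 0.5
red 3268 [291.1 219.1] wing base angle mod180 1.0233265041918571 yaw-180-27.4 -172.78690544021953 ee [501.9  65.  256.1] [-0.2 -3.8  1.4] 61.491050713827484
time_s: 17.1
ee_pos: [501.0, 65.6, 256.1]
ee_rot: [179.9, -0.0, 32.9]
force: [1.4, -4.5, 2.0]
gripper_width: 0.4
red 3270 [291.4 219.1] wing base angle mod180 179.35783216453873 yaw-180-27.4 -174.54703323055517 ee [501.   65.6 256.1] [ 1.1 -4.7  2.3] 63.33752986370269
```

```bash
python3 -m handwheel '[{"gripper":0,"travel":[0,-0.0008,0],"twist":0},{"gripper":0,"travel":[0,0,0],"twist":0},{"gripper":0,"travel":[0,0,0],"twist":0}]'
python3 - <<'E'
from h import *
rep('w17.png')
im=cv2.imread('pics/w17.png')[80:320,140:480];cv2.imwrite('pics/w17c.png',cv2.resize(im,(765,540),interpolation=3))
E
```

```text
time_s: 17.4
ee_pos: [500.8, 66.0, 256.1]
ee_rot: [179.9, -0.0, 32.9]
force: [1.8, -7.0, 2.9]
gripper_width: 0.4
red 3261 [291.8 219.1] wing base angle mod180 179.2509988860523 yaw-180-27.4 -174.54144517043392 ee [500.8  66.  256.1] [ 2.2 -7.1  2.7] 63.442471407776175
```

View pics/w17c.png

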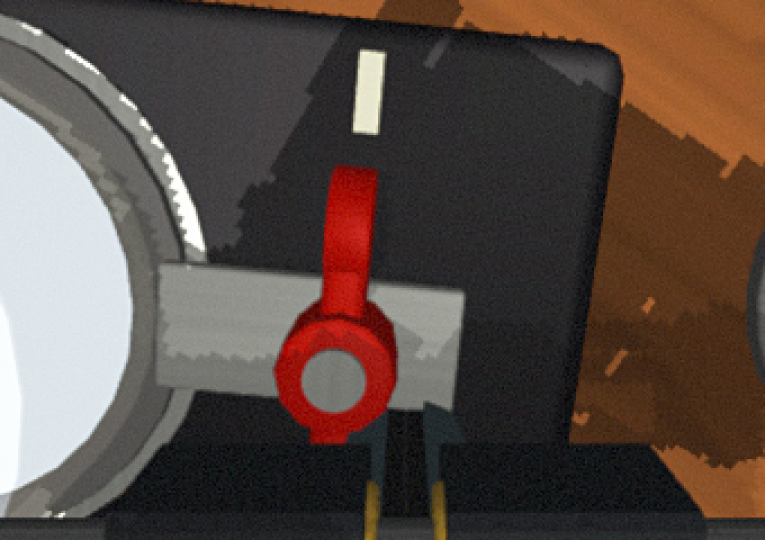

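The force rose to about 7 N with no further rotation, and the wing is parallel to the mark in the crop (wing at about (350,240), mark at (369,92)), so it is at the hard stop. I'll retreat and check from clear.

```bash
python3 -m handwheel '[{"gripper":0,"travel":[0,0.004,0],"twist":0},{"gripper":0,"travel":[0,0.004,0],"twist":0},{"gripper":0,"travel":[0,0,-0.03],"twist":0},{"gripper":0,"travel":[0,0,-0.035],"twist":0},{"gripper":0,"travel":[-0.01,0.02,-0.035],"twist":0}]'
python3 -m handwheel '[{"gripper":0,"travel":[-0.01,0.02,-0.03],"twist":0},{"gripper":0,"travel":[0,0.02,-0.02],"twist":0},{"gripper":0,"travel":[0,0,0],"twist":0},{"gripper":0,"travel":[0,0,0],"twist":0}]'
python3 - <<'E'
from h import *
rep('w18.png')
for c in("scene","top"): 
    f=env.grab_frame(c);save(f,c+"9.png")
    for t in("cup_a","hopper_lid","brush","hopper_mid"):
        print(c,t,[(np.round(r["uv"]),round(r["confidence"],2)) for r in env.pinpoint(c,t)[:3]])
a=cv2.imread("pics/scene9.png")[180:380,220:520];b=cv2.imread("pics/w18.png")
cv2.imwrite("pics/fin.png",np.vstack([cv2.resize(a,(450,300)),cv2.resize(b,(400,300))[:, :].copy() if 0 else cv2.resize(b,(450,300))]))
print(np.abs(cv2.imread("pics/scene9.png")[180:380,220:520].astype(int)-cv2.imread("pics/scene0.png")[180:380,220:520]).max(2).mean())
E
```

```text
time_s: 17.87
ee_pos: [506.6, 39.5, 355.9]
ee_rot: [-179.7, 0.1, 32.9]
force: [0.7, 0.0, -0.2]
gripper_width: 0.5
time_s: 18.2
ee_pos: [520.4, -1.8, 406.2]
ee_rot: [-180.0, -0.1, 32.7]
force: [0.5, 0.3, 0.3]
gripper_width: 0.4
red 1496 [217.6 167.1] wing base angle mod180 179.5620069713975 yaw-180-27.4 -174.6605816516833 ee [519.9  -1.3 404.8] [-0.6  0.6 -0.7] 55.79617099915561
scene cup_a [(array([288., 339.]), 0.8), (array([388., 339.]), 0.56)]
scene hopper_lid [(array([241., 297.]), 0.89), (array([386., 340.]), 0.19)]
scene brush []
scene hopper_mid [(array([369., 256.]), 0.82), (array([486., 280.]), 0.69), (array([445., 241.]), 0.65)]
top cup_a [(array([292., 173.]), 0.88), (array([230., 206.]), 0.76)]
top hopper_lid []
top brush [(array([303., 286.]), 0.56)]
top hopper_mid [(array([262., 253.]), 0.76), (array([228., 353.]), 0.67), (array([173., 297.]), 0.65)]
12.542883333333334
```

View pics/fin.png

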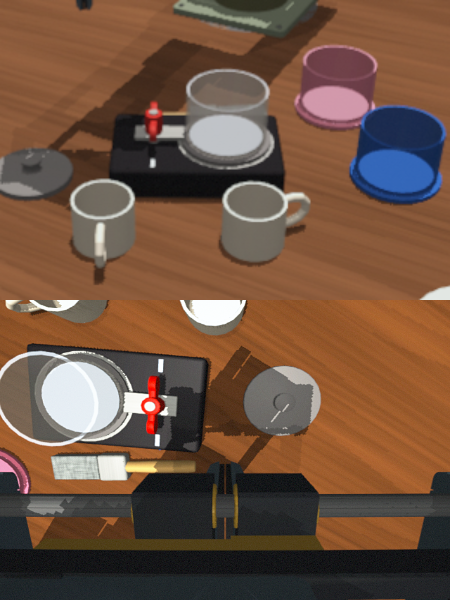

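```bash
python3 -c "
from h import *
print(env.job_done(), env.state()['time_s'])"
```

```text
the job is handed in; nothing more can be done
the job is handed in; nothing more can be done
```

The wing screw is tightened to its hard stop, and I handed the job in with the arm raised clear of everything. Robot time was about 18 s of the 58 s allowed.

**How:** I pushed the wings with the shut fingertips from their trailing side only, in three clockwise strokes, about 477° in total. The screw started about 63° past fully loose.

**At the stop:** The side force rose from about 3 N to about 7 N while the wing angle stopped changing, so I pushed no further.

**Last checks:**
- **Wings:** they measure within about 0.5° of the line between the white marks.
- **Screw height:** I did not measure it at the end. That it is fully home rests on the counted turns, the force rise and the alignment.
- **Surroundings:** the hopper, both cups, lid and brush are within a few pixels of where they started, wherever the detector found them. It missed the brush in the final scene view and the lid in the final top view, but each was found in the other camera and shows undisturbed in the last picture.
- **Axis position:** the fixed cameras and the wrist camera disagreed by about 5 mm at first. I used a value between them, nearer the wrist camera's, and the strokes bore it out.

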